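# Put the sugar turkey to dry and close the drying case

## Task

Set the little golden sugar turkey, upright on its silver card, on the blue mat inside the white drying case: set it down gently, do not drop it. Then lower the case's clear hinged cover gently until it rests fully closed on the rim, without letting it slam, and let go. Leave the sugar pudding that is already drying in the case where it stands.

Things in the scene. Friction and masses are not known exactly. Their poses are not given: they have to be found in the camera images.
- turkey: Golden-brown sugar turkey (84 to 168 g) fixed on a silver card, 72 mm across, 5 mm thick; starts on the green board. Origin: centre of the card's underside, z up. The bird is a barrel 63 mm long lying along x, 38 mm wide (widest at x = -12 to +12 mm), axis 23.5 mm and top 42.5 mm above the origin; two small drumsticks at +x, 40 mm high. Grasp across its width (y), about 26 mm up.
- board: Green board fixed to the table at the robot's left, 260 (x) x 200 (y) x 12 mm. Origin: centre of its underside. The turkey starts on it.
- mat: Thin round blue mat, 90 mm across, flat on the case floor, in the case's left or right half (the pudding stands in the other). Origin: its centre, at the level of the case floor, on which the card comes to rest. A centred card leaves 9 mm of blue all round; any yaw will do.
- case: White open-topped drying case fixed to the table at the front right, outer size 170 (x) x 300 (y) x 60 mm high, walls and floor 5 mm. Origin: centre of its underside, on the table; its x points to the hinge side, away from the robot.
- cover (a joint): Angle of the cover, rad: 0 = closed flat on the rim (its stop), 1.57 = upright; starts at 1.46 to 1.64, opens to 1.7. The cover (300 to 420 g) is a clear panel in an aluminium frame, 170 x 300 x 8 mm, hinged on the case's far (+x) rim. A slightly stiff hinge: it stays put when steeper than about 1.3 rad, below that it falls shut. Released more than about 10 mm (at the handle) above closed, it slams.
- cover_handle (a point): Middle of the red handle: a round bar 12 mm thick and 120 mm long, parallel to the hinge (along the case's y), on two arms at its ends, 60 mm beyond the cover's free edge, so that fingers can straddle it. On top when the cover is open; when closed, 60 mm in front of the case and 65 mm above the table. It may turn between the fingers. Axes: the cover's, equal to the case's when closed.
- cover_hinge (a point): Middle of the hinge line: 85 mm from the case's origin along its x, 60.5 mm above the table. In the cover's axes the handle's middle lies at x = -230, z = +5 mm from here. Opening lifts the handle up and over towards the case's +x.
- pudding: Finished sugar pudding, dark brown with white icing, on a silver card like the turkey's (72 mm across), 47 mm high, 120 g, loose on the case floor about 146 mm from the mat's centre. Origin: centre of the card's underside. Not to be moved.
Mind the look-alikes: they are no part of the job. Leave any red look-alike of the turkey alone.

How it is judged:
On the way, in this order (a step that is already met when the one before it is completed fails the run):
1. the turkey stands upright on the blue mat, let go, with the cover still open (horizontal distance between turkey and mat below 0.02 m and angle between turkey's own z axis and vertical below 0.1 rad and z of turkey in the frame of case below 0.009 m and contact force between turkey and the fingers below 0.05 N and value of joint cover above 0.8 rad), for 0.2 s.
2. the cover is lowered fully onto the rim (value of joint cover below 0.03 rad), for 0.2 s.
At the end, for the whole second after the job is handed in: the turkey is at rest upright (within 0.1 rad) on the case floor, its centre within 20 mm of the mat's centre, and the cover is closed (below 0.03 rad, 7 mm at the handle) (horizontal distance between turkey and mat below 0.02 m and angle between turkey's own z axis and vertical below 0.1 rad and z of turkey in the frame of case below 0.009 m and linear speed of turkey below 0.02 m/s and value of joint cover below 0.03 rad); the robot touches nothing.
It fails at once if the cover slams: faster than 1.5 rad/s (0.35 m/s at the handle) in the last 0.25 rad of closing (value of joint cover below 0.25 rad and velocity of joint cover below -1.5 rad/s).
It fails at once if the turkey is dropped into the case: faster than 0.6 m/s within 45 mm of its floor (a fall of some 18 mm) (z of turkey in the frame of case below 0.05 m and horizontal distance between turkey and mat below 0.08 m and linear speed of turkey above 0.6 m/s).
It fails at once if the pudding is shifted by more than 20 mm or tipped (distance of pudding from where it was at the start of the episode above 0.02 m or angle between pudding's own z axis and vertical above 0.3 rad).
It also fails if it takes over 56 s, if anything falls off the work surface, if the arm or the gripper's body presses on something with over 40 N, if the wrist force passes 120 N, or if a joint passes its speed limit or range.

## Robot

A 6-joint arm with a two-finger parallel gripper is mounted at the origin on the work surface. World frame = base frame: x ahead of the robot, y to its left, z up, the work surface at z = 0. Lengths are in m, angles in rad, forces in N, time in s.
With the tool pointing down it reaches from about 0.25 to 0.725 m from the base axis. Payload 9.7 kg.
Tool frame: the origin (TCP) lies at the very end of the fingers, on their centre line; the grasp point (between the pads) lies 19 mm behind it; z points along the fingers, y is the direction in which the jaws open and shut (so a half turn about z gives the same grasp; the last joint's range is limited). The gripper opens to 85 mm and grips with 20 to 120 N. Pads are 22 mm wide; open, the fingers measure 114 mm over their backs; the gripper's body (76 mm by 85 mm) begins 54 mm behind the grasp point. The pads swing forward as they close: fully open they stand 13 mm farther back than shut.
Start: joints at [-1.245, 0.087, 0.176, 1.66, 0, 1.571], TCP at [0.176, -0.521, 0.203] pointing down, gripper open.
Joint ranges: [-3.13, 3.13], [-0.85, 1.81], [-1.15, 1.24], [-2.2, 2.28], [-1.44, 1.52], [-3.14, 3.14]. Speed limits (rad/s): [2.22, 2.22, 2.57, 3.14, 3.14, 3.14].

## Interface

Orientations are given as a unit quaternion [w, x, y, z].
In Python, from cell import telemetry, snapshot, hand_in gives the robot as it stands.
- The arm moves only by the shell command python3 -m handwheel 'ROWS' [FORCE]. ROWS is JSON, a list of rows, each an object with "fingers": the opening, from 0 (shut) to 1 (fully open); "dp": the shift along the tool's x, y, z in mm, a list of three; "dr": the turn, a rotation vector about the tool's x, y, z in rad, a list of three. In form: [{"fingers": fingers, "dp": [dx, dy, dz], "dr": [ax, ay, az]}, ...]. A call has 1 to 12 rows; each row shifts and turns the commanded pose from where the row before left it, along the tool's axes as they then stand; what a row does not reach is not made up. A row lasts 1/8 s, in which the tool goes at most 62.5 mm and 10.7 degrees, less where a joint would pass 70% of its speed; a pose out of reach is approached as far as the arm can. A call with a gripper value outside its range is refused whole. The fingers move at their own pace and stop on an object; FORCE is the grip in N (left out, the last holds). Time passes only in rows, so rows that do not move let the fingers close. It gives the time, the measured TCP pose, the force and the opening at its end, in the units of the state.
- telemetry.observe(): the state, without advancing time (a new reading comes with each control period).
- snapshot(name): name is "scene" or "top" or "wrist"; returns a dict with "frame" (420x560x3 uint8, blue, green, red), "fov_y" (degrees; the focal length in pixels is half the picture's height over the tangent of half this angle, whatever the lens; pixels are square), "cx", "cy" (the principal point, pixels), "pose" (4x4, takes a point from camera to world coordinates); the wrist camera has in their place "T_tool_cam" (4x4, takes a point from camera to tool coordinates, whose origin is the TCP and whose axes are the flange's). Camera axes: x right, y up, looking along -z (the intrinsics and any distortion apply to the point x, -y, -z); pixel columns grow to the right and rows downward; lengths in m; the calibration is good to about 2 mm. A picture is of the moment at which its call begins: read the wrist's pose just before it. There is no depth.
- hand_in(): hands the job in, once; it reports no verdict.
The state is a dict: "time_s": time; "q": joint angles; "qvel": joint speeds; "effort": joint torques, N m; "position": TCP position; "tcp_rot": TCP orientation; "contact_force": force on the tool from outside, world axes, zero at the start; "moment": the same for the moment, N m; "width": opening from 0.0 (shut) to 1.0 (fully open).
Only numpy, scipy, OpenCV 4.12 (cv2) and the standard library are available. Lean on these libraries where they do the work, as an engineer would, in place of code of your own. Each camera call takes 0.05 s, during which the arm holds its last target.

## Working session

There is one attempt and no reset: what is moved stays moved. The work goes in short steps, Python scripts to look and compute and a shell command to move; the robot and the scene stay as the last step left them, time stands still between calls to the robot, and variables do not carry over. Pictures are saved under pics/ and viewed, and the job is handed in when it is done.

```bash
ls; mkdir -p pics; cat > h.py <<'E'
import numpy as np, cv2
from cell import telemetry, snapshot
from scipy.spatial.transform import Rotation as R
def tool():
    s=telemetry.observe(); T=np.eye(4); q=s["tcp_rot"]
    T[:3,:3]=R.from_quat([q[1],q[2],q[3],q[0]]).as_matrix(); T[:3,3]=s["position"]; return s,T
def snap(n):
    s,T=tool(); d=snapshot(n)
    d["M"]=np.array(d["pose"]) if "pose" in d else T@np.array(d["T_tool_cam"])
    d["f"]=210/np.tan(np.radians(d["fov_y"])/2); return d
def ray(d,u,v):
    r=np.array([(u-d["cx"])/d["f"],-(v-d["cy"])/d["f"],-1.]); 
    return d["M"][:3,3], d["M"][:3,:3]@r
def onz(d,u,v,z):
    o,r=ray(d,u,v); return o+r*(z-o[2])/r[2]
def proj(d,p):
    c=np.linalg.inv(d["M"])@np.append(p,1); return d["cx"]+d["f"]*c[0]/-c[2], d["cy"]-d["f"]*c[1]/-c[2]
E
python3 - <<'E'
from h import *
for n in ["scene","top","wrist"]:
    d=snap(n); cv2.imwrite(f"pics/{n}0.png",d["frame"]); np.save(f"pics/{n}0.npy",d,allow_pickle=True)
    print(n,{k:v for k,v in d.items() if k not in("frame","M")}); print(d["M"].round(3))
print(tool()[0])
E
```

```text
pics
scene {'fov_y': 53.13466889656263, 'cx': 283.3347487311512, 'cy': 203.14559499379263, 'pose': array([[ 0.85401158, -0.3768837 ,  0.35864034,  0.79711119],
       [ 0.51997222,  0.64101532, -0.56456022, -0.48476193],
       [-0.01712041,  0.66862398,  0.74340356,  0.85091109],
       [ 0.        ,  0.        ,  0.        ,  1.        ]]), 'f': np.float64(419.95816020443516)}
[[ 0.854 -0.377  0.359  0.797]
 [ 0.52   0.641 -0.565 -0.485]
 [-0.017  0.669  0.743  0.851]
 [ 0.     0.     0.     1.   ]]
top {'fov_y': 51.0103434283489, 'cx': 279.79120049969714, 'cy': 207.76899087142868, 'pose': array([[ 0.01112036,  0.99346321, -0.11360983,  0.33107578],
       [-0.99990599,  0.01013661, -0.00923312,  0.06857281],
       [-0.00802114,  0.11370183,  0.99348254,  1.00479174],
       [ 0.        ,  0.        ,  0.        ,  1.        ]]), 'f': np.float64(440.17190181012955)}
[[ 0.011  0.993 -0.114  0.331]
 [-1.     0.01  -0.009  0.069]
 [-0.008  0.114  0.993  1.005]
 [ 0.     0.     0.     1.   ]]
wrist {'fov_y': 65.57298769560403, 'cx': 285.46509464370325, 'cy': 209.27642450145524, 'T_too
[... 480 characters left out ...]
[ 0.     0.     0.     1.   ]]
{'time_s': 0.15, 'q': array([-1.24499063e+00,  8.73305225e-02,  1.75337019e-01,  1.65980597e+00,
       -1.88846728e-05,  1.57078426e+00]), 'qvel': array([-0.00072687, -0.00092601,  0.00270213,  0.00160582,  0.00027726,
        0.00040823]), 'effort': array([-1.11230725e-03, -5.20761609e+01,  4.65042758e+01,  1.39214925e-02,
       -4.47858361e-05,  1.30515204e-05]), 'position': array([ 0.17597057, -0.52088004,  0.20275842]), 'tcp_rot': array([-4.93403644e-04,  9.86759544e-01,  1.62189243e-01, -9.06614412e-05]), 'contact_force': array([-0.23622419,  0.32537443, -0.79200205]), 'moment': array([ 0.00651615, -0.00354696,  0.00849787]), 'width': 0.9988059017612806}
```

View pics/scene0.png

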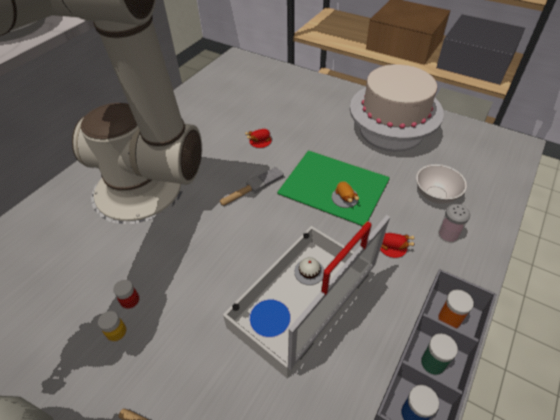

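View pics/top0.png

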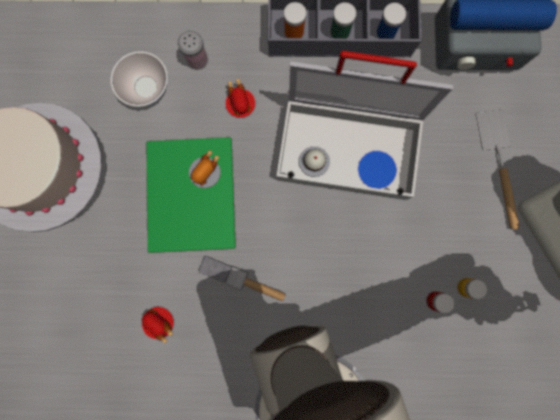

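View pics/wrist0.png

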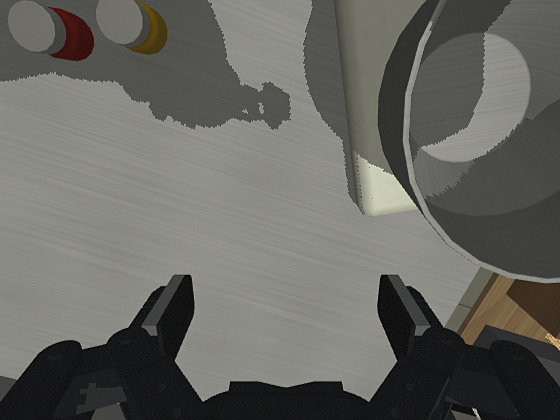

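The golden turkey on the silver card on the green board is at top (204,170) and scene (346,193). The red look-alikes are at top (239,98) and (157,323). The mat is at top (377,170), the pudding at (315,159), and the handle is the red bar near (376,65).

```bash
python3 - <<'E'
from h import *
t=cv2.imread("pics/top0.png"); s=cv2.imread("pics/scene0.png")
a=cv2.resize(t[125:215,160:250],(400,400),interpolation=cv2.INTER_CUBIC)
b=cv2.resize(s[160:230,310:380],(400,400),interpolation=cv2.INTER_CUBIC)
c=cv2.resize(t[40:210,265:455],(800,716)[:2],interpolation=cv2.INTER_CUBIC)
cv2.imwrite("pics/cropT.png",np.hstack([a,b])); cv2.imwrite("pics/cropC.png",cv2.resize(t[40:205,260:460],(800,600*800//800*165*4//600),interpolation=cv2.INTER_CUBIC)[:600])
T=np.load("pics/top0.npy",allow_pickle=True).item(); S=np.load("pics/scene0.npy",allow_pickle=True).item()
def blobs(d,lo,hi,name,zs,minA=60):
    h=cv2.cvtColor(d["frame"],cv2.COLOR_BGR2HSV); m=cv2.inRange(h,np.array(lo),np.array(hi))
    n,l,st,ce=cv2.connectedComponentsWithStats(m)
    for i in range(1,n):
        if st[i,4]>minA:
            print(name,st[i].tolist(),ce[i].round(1),[onz(d,*ce[i],z).round(4).tolist()[:2] for z in zs])
for nm,d in(("top",T),("scene",S)):
    blobs(d,(105,150,80),(125,255,255),nm+" blue",[0.005])
    blobs(d,(8,120,60),(22,255,255),nm+" gold",[0.035])
    blobs(d,(0,180,80),(5,255,255),nm+" red",[0.29,0.03])
    blobs(d,(50,120,50),(75,255,255),nm+" green",[0.012],1000)
E
```

```text
top blue [458, 0, 98, 25, 2243] [506.7  11.3] [[0.9253, -0.4611]]
top blue [359, 152, 37, 36, 1024] [376.8 169.3] [[0.537, -0.1449]]
top gold [285, 22, 19, 16, 203] [294.3  30.4] [[0.8572, 0.0485]]
top gold [191, 152, 27, 33, 455] [203.5 169. ] [[0.5277, 0.2498]]
top gold [504, 185, 14, 43, 181] [510.5 206.3] [[0.4504, -0.432]]
top gold [458, 278, 13, 19, 134] [462.9 286.3] [[0.2747, -0.3209]]
top gold [246, 281, 37, 18, 128] [264.3 289.1] [[0.2638, 0.1092]]
top red [340, 51, 76, 17, 423] [375.9  58.5] [[0.6695, -0.0852], [0.7927, -0.1411]]
top red [226, 87, 28, 30, 580] [239.8 102.2] [[0.5909, 0.1444], [0.6854, 0.172]]
top red [143, 308, 30, 30, 602] [156.4 322. ] [[0.2279, 0.2694], [0.1904, 0.3425]]
top green [147, 138, 88, 114, 8539] [188.2 197.3] [[0.4664, 0.2868]]
scene blue [250, 300, 40, 36, 1107] [269.6 317.8] [[0.5378, -0.1442]]
scene gold [366, 0, 83, 64, 3804] [406.4  30.5] [[0.3436, 1.2045]]
scene gold [336, 182, 22, 20, 268] [345.6 191.7] [[0.5255, 0.2542]]
scene gold [439, 303, 28, 25, 340] [450.6 316.6] [[0.8703, 0.0398]]
scene gold [103, 319, 23, 22, 241] [116.2 332.2] [[0.2924, -0.3456]]
scene red [250, 129, 21, 18, 235] [260.6 138. ] [[0.3902, 0.0735], [0.2016, 0.3322]]
scene red [322, 222, 49, 72, 454] [344.1 253.3] [[0.668, -0.1021], [0.6082, 0.0752]]
scene red [381, 234, 26, 23, 429] [393.6 244.9] [[0.7303, -0.0457], [0.6994, 0.1579]]
scene green [278, 151, 111, 74, 4146] [333.4 186.1] [[0.4793, 0.2775]]
```

```bash
python3 - <<'E'
from h import *
E
true
```

```text
(no output)
```

View pics/cropT.png

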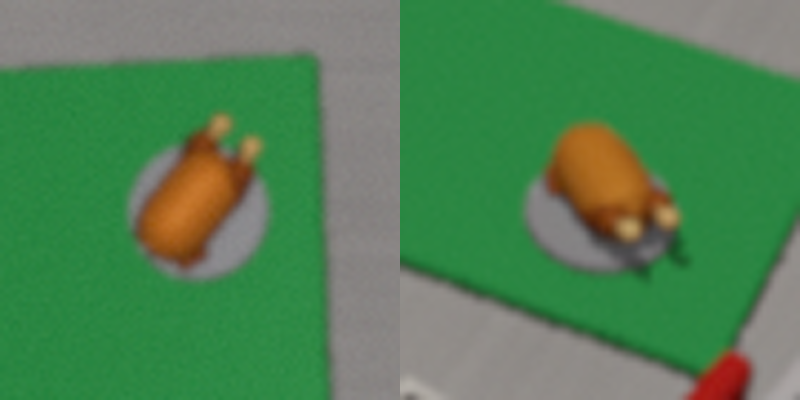

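View pics/cropC.png

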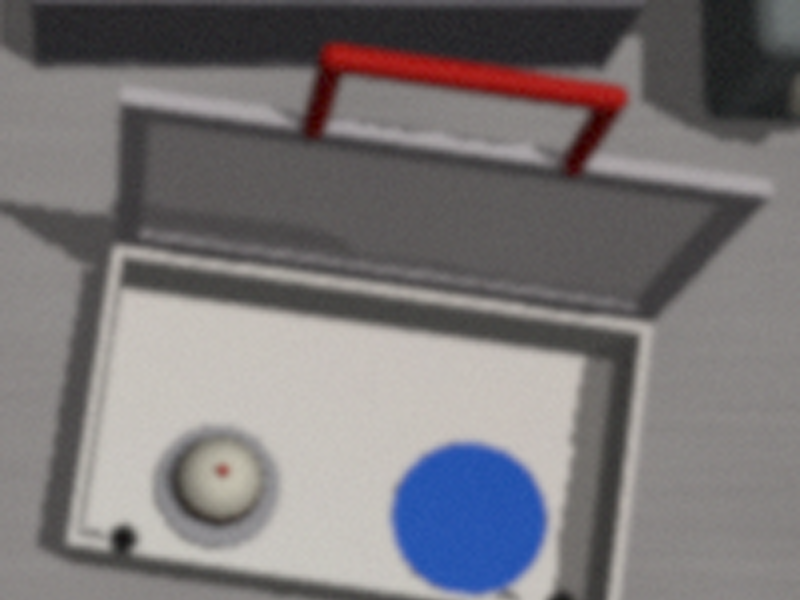

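```bash
python3 - <<'E'
from h import *
S=np.load("pics/scene0.npy",allow_pickle=True).item()
cv2.imwrite("pics/cropS.png",cv2.resize(S["frame"][210:370,210:400],(798,672)[:2],interpolation=cv2.INTER_CUBIC)[:600])
E
```

```text
(no output)
```

View pics/cropS.png

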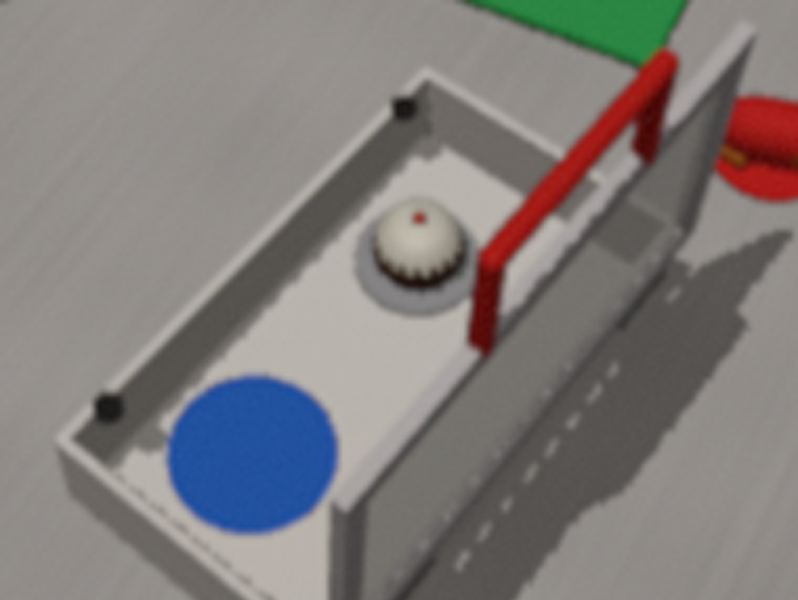

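```bash
python3 - <<'E'
from h import *
T=np.load("pics/top0.npy",allow_pickle=True).item(); S=np.load("pics/scene0.npy",allow_pickle=True).item()
def tri(a,b):
    o1,r1=ray(T,*a); o2,r2=ray(S,*b); A=np.stack([r1,-r2],1); k=np.linalg.lstsq(A,o2-o1,rcond=None)[0]
    p,q=o1+k[0]*r1,o2+k[1]*r2; return (p+q)/2,np.linalg.norm(p-q)
h1,e1=tri((343.2,53.8),(368.8,223.8)); h2,e2=tri((414.2,64.5),(326.7,269.5))
print("handle",h1.round(4),e1.round(4),h2.round(4),e2.round(4),(h1+h2)/2)
c=[onz(T,u,v,.06) for u,v in((289.5,101.3),(423.8,120.5),(277,176.5))]
print("case corners",np.round(c,4)); print(np.linalg.norm(c[0]-c[1]),np.linalg.norm(c[0]-c[2]))
yd=(c[0]-c[1])[:2]; yd/=np.linalg.norm(yd); xd=np.array([yd[1],-yd[0]]); yaw=np.arctan2(xd[1],xd[0]); print("yaw",yaw)
print("handle yaw",np.arctan2(*( -(h1-h2)[[0,1]]*[1,-1])))
# front corner scene
s=[onz(S,210+x/4.2,210+y/4.2,.06) for x,y in((60,440),(428,70))]; print("front corners scene",np.round(s,4))
org=(c[0]+c[1])[:2]/2-85*xd/1000; print("origin",org)
m=np.array([.5374,-.1446]); p=onz(T,260+219/4,40+485/4,.01)[:2]
for n,k in(("mat",m),("pud",p)): print(n,k,(k-org)@xd,(k-org)@yd)
print("dist",np.linalg.norm(m-p))
k=onz(T,204.55,172.25,.017); k2=onz(S,310+600*0+ (600-400)*70/400,160+208*70/400,.017)
print("card",k,k2); a=onz(T,160+165*.225,125+245*.225,.03);b=onz(T,160+236*.225,125+135*.225,.04);print("axis",np.arctan2(*(b-a)[[1,0]]))
E
```

```text
handle [ 0.6772 -0.0286  0.2929] 0.0025 [ 0.6583 -0.1476  0.2946] 0.0025 [ 0.66774814 -0.08811256  0.29374285]
case corners [[ 0.6774  0.0584  0.06  ]
 [ 0.636  -0.238   0.06  ]
 [ 0.5076  0.0842  0.06  ]]
0.29929170434642005 0.17173232935590615
yaw -0.13875706815080807
handle yaw -0.15766969759848826
front corners scene [[ 0.4712 -0.2083  0.06  ]
 [ 0.5145  0.0857  0.06  ]]
origin [ 0.57251763 -0.07801869]
mat [ 0.5374 -0.1446] -0.025571097354382413 -0.07079857233025474
pud [ 0.55339737 -0.001429  ] -0.029529784343420427 0.07320899852027304
dist 0.14406197161272977
card [0.5238985  0.25043768 0.017     ] [0.52568048 0.25390196 0.017     ]
axis -0.5817087875046832
```

```bash
python3 -m handwheel '[{"fingers":1,"dp":[41,-44,0],"dr":[0,0,0]},{"fingers":1,"dp":[41,-44,0],"dr":[0,0,0]},{"fingers":1,"dp":[41,-44,0],"dr":[0,0,0]},{"fingers":1,"dp":[41,-44,0],"dr":[0,0,0]},{"fingers":1,"dp":[41,-44,0],"dr":[0,0,0]},{"fingers":1,"dp":[41,-44,0],"dr":[0,0,0]},{"fingers":1,"dp":[41,-44,0],"dr":[0,0,0]},{"fingers":1,"dp":[41,-44,0],"dr":[0,0,0]},{"fingers":1,"dp":[41,-44,0],"dr":[0,0,0]},{"fingers":1,"dp":[41,-44,0],"dr":[0,0,0]},{"fingers":1,"dp":[41,-44,0],"dr":[0,0,0]},{"fingers":1,"dp":[41,-44,0],"dr":[0,0,0]}]' 40
python3 -m handwheel '[{"fingers":1,"dp":[0,0,0],"dr":[0,0,-0.18]},{"fingers":1,"dp":[0,0,0],"dr":[0,0,-0.18]},{"fingers":1,"dp":[0,0,0],"dr":[0,0,-0.18]},{"fingers":1,"dp":[0,0,0],"dr":[0,0,-0.18]}]'
python3 -c "
from h import *
s,T=tool();print(s['q'].round(3),T.round(3))"
```

```text
time_s: 1.65
position: [0.4735, 0.1388, 0.2032]
tcp_rot: [0.0, 0.987, 0.162, 0.0]
contact_force: [0.7, -1.2, -0.2]
width: 1.002
time_s: 2.15
position: [0.473, 0.1367, 0.203]
tcp_rot: [-0.0, 0.865, 0.502, -0.0]
contact_force: [0.8, 1.1, -0.6]
width: 1.003
[ 0.281 -0.05   0.036  1.658 -0.     2.371] [[ 0.496  0.868 -0.001  0.473]
 [ 0.868 -0.496 -0.     0.137]
 [-0.    -0.    -1.     0.203]
 [ 0.     0.     0.     1.   ]]
```

```bash
python3 -m handwheel '[{"fingers":1,"dp":[0,0,0],"dr":[0,0,-0.18]},{"fingers":1,"dp":[0,0,0],"dr":[0,0,-0.18]},{"fingers":1,"dp":[0,0,0],"dr":[0,0,-0.18]},{"fingers":1,"dp":[0,0,0],"dr":[0,0,-0.18]},{"fingers":1,"dp":[0,0,0],"dr":[0,0,-0.18]},{"fingers":1,"dp":[0,0,0],"dr":[0,0,-0.18]},{"fingers":1,"dp":[0,0,0],"dr":[0,0,-0.18]},{"fingers":1,"dp":[0,0,0],"dr":[0,0,-0.18]},{"fingers":1,"dp":[0,0,0],"dr":[0,0,-0.07]}]'
python3 - <<'E'
from h import *
s,T=tool();print(s['q'].round(3),np.arctan2(T[1,0],T[0,0]))
d=snap("wrist");cv2.imwrite("pics/w1.png",d["frame"]);np.save("pics/w1.npy",d,allow_pickle=True)
print(proj(d,[.524,.251,.035]))
print("tool",np.linalg.inv(T)@[.525,.252,.019,1])
E
```

```text
time_s: 3.28
position: [0.473, 0.1366, 0.203]
tcp_rot: [-0.0, 0.287, 0.958, -0.0]
contact_force: [-0.4, 0.0, -0.2]
width: 0.999
[ 0.281 -0.05   0.036  1.658  0.     0.863] 2.559681865560833
(np.float64(402.8574532878848), np.float64(162.58398476723926))
tool [0.01993757 0.12502642 0.18400191 1.        ]
```

View pics/w1.png

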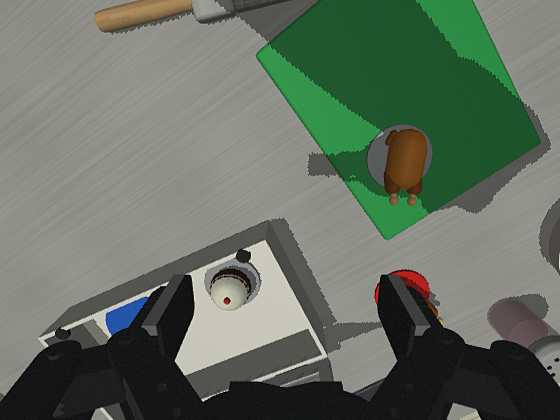

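The turkey sits at (405,160) in the wrist view, upright on its card with its drumsticks down the image. The mat and pudding are at lower left. I'll move above it and re-measure.

```bash
python3 -m handwheel '[{"fingers":1,"dp":[7,42,0],"dr":[0,0,0]},{"fingers":1,"dp":[7,42,0],"dr":[0,0,0]},{"fingers":1,"dp":[6,41,20],"dr":[0,0,0]},{"fingers":1,"dp":[0,0,35],"dr":[0,0,0]},{"fingers":1,"dp":[0,0,35],"dr":[0,0,0]},{"fingers":1,"dp":[0,0,0],"dr":[0,0,0]}]'
python3 - <<'E'
from h import *
s,T=tool();print(s['position'])
d=snap("wrist");cv2.imwrite("pics/w2.png",d["frame"]);np.save("pics/w2.npy",d,allow_pickle=True)
h=cv2.cvtColor(d["frame"],cv2.COLOR_BGR2HSV)
m=cv2.inRange(h,np.array((5,120,40)),np.array((20,255,255)))
n,l,st,ce=cv2.connectedComponentsWithStats(m)
for i in range(1,n):
    if st[i,4]>300:
        r=cv2.minAreaRect(np.argwhere(l==i)[:,::-1].astype(np.float32)); print(st[i],ce[i],r,(np.linalg.inv(T)@np.append(onz(d,*r[0],.0355),1)).round(4))
E
```

```text
time_s: 4.08
position: [0.524, 0.2512, 0.1105]
tcp_rot: [-0.002, 0.289, 0.957, -0.002]
contact_force: [0.3, 0.1, 0.7]
width: 1.0
[0.52401691 0.2511898  0.11046133]
[ 262  168   51   99 4045] [286.98467244 212.03708282] ((286.7433166503906, 216.64743041992188), (48.6770133972168, 97.94432067871094), 2.602562189102173) [-0.0055  0.0016  0.0749  1.    ]
```

View pics/w2.png

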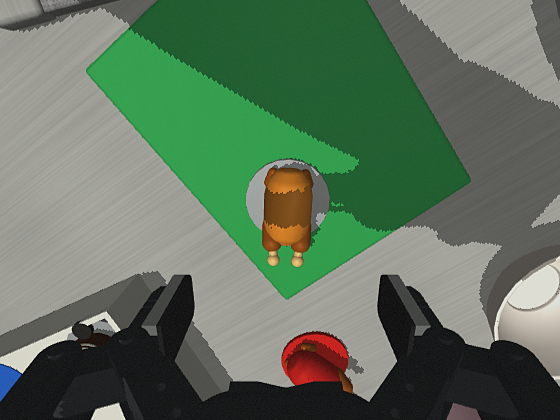

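```bash
python3 - <<'E'
from h import *
s,T=tool()
d=np.load("pics/w2.npy",allow_pickle=True).item()
# card extents: left 246.5, right ~330, top 158.5
for u,v in((246.5,200),(330,200),(288,158.5),(288,200)):
    print((np.linalg.inv(T)@np.append(onz(d,u,v,.017),1)).round(4))
print(proj(d,(T@[0,0,0.0935,1])[:3]))
E
```

```text
[ 0.0034 -0.0337  0.0959  1.    ]
[0.0035 0.0373 0.0958 1.    ]
[0.0388 0.0015 0.0959 1.    ]
[0.0034 0.0016 0.0958 1.    ]
(np.float64(286.08180707580493), np.float64(204.6665804188506))
```

```bash
python3 -m handwheel '[{"fingers":1,"dp":[3,1.7,20],"dr":[0,0,0]},{"fingers":1,"dp":[0,0,25],"dr":[0,0,0]},{"fingers":1,"dp":[0,0,25],"dr":[0,0,0]},{"fingers":1,"dp":[0,0,15],"dr":[0,0,0]},{"fingers":1,"dp":[0,0,5.5],"dr":[0,0,0]},{"fingers":0.6,"dp":[0,0,0],"dr":[0,0,0]},{"fingers":0.3,"dp":[0,0,0],"dr":[0,0,0]},{"fingers":0.3,"dp":[0,0,0],"dr":[0,0,0]},{"fingers":0.3,"dp":[0,0,0],"dr":[0,0,0]},{"fingers":0.3,"dp":[0,0,0],"dr":[0,0,0]}]' 35
python3 - <<'E'
from h import *
d=snap("wrist");cv2.imwrite("pics/w3.png",d["frame"])
E
```

```text
time_s: 5.38
position: [0.5241, 0.2549, 0.0229]
tcp_rot: [0.0, 0.289, 0.957, 0.0]
contact_force: [-0.2, 0.3, -0.2]
width: 0.303
```

View pics/w3.png

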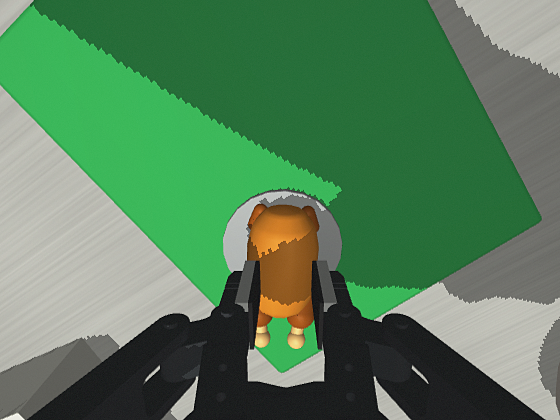

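```bash
python3 -m handwheel '[{"fingers":0,"dp":[0,0,0],"dr":[0,0,0]},{"fingers":0,"dp":[0,0,0],"dr":[0,0,0]}]' 35
python3 - <<'E'
from h import *
d=snap("wrist");cv2.imwrite("pics/w4.png",d["frame"])
E
```

```text
time_s: 5.68
position: [0.5256, 0.2552, 0.0264]
tcp_rot: [0.002, 0.289, 0.957, 0.001]
contact_force: [-3.7, -4.7, 21.7]
width: 0.002
```

View pics/w4.png

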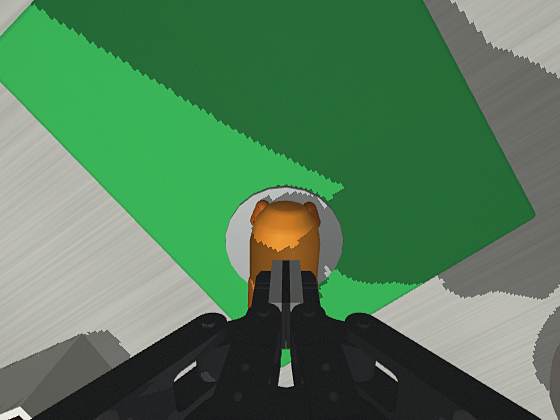

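```bash
python3 -m handwheel '[{"fingers":1,"dp":[0,0,0],"dr":[0,0,0]},{"fingers":1,"dp":[0,0,-30],"dr":[0,0,0]},{"fingers":1,"dp":[0,0,-30],"dr":[0,0,0]},{"fingers":1,"dp":[0,0,0],"dr":[0,0,0]},{"fingers":1,"dp":[0,0,0],"dr":[0,0,0]}]' 35
python3 - <<'E'
from h import *
s,T=tool(); print(s["position"],s["q"].round(3))
d=snap("wrist");cv2.imwrite("pics/w5.png",d["frame"]); np.save("pics/w5.npy",d,allow_pickle=True); print("tcp px",proj(d,T[:3,3]))
for z in(-.019,-.03,-.045): print(proj(d,(T@[0,.0425,z,1])[:3]),proj(d,(T@[0,0,z,1])[:3]))
t=snap("top");cv2.imwrite("pics/t5.png",t["frame"]);S=snap("scene");cv2.imwrite("pics/s5.png",S["frame"])
print(proj(t,T[:3,3]),proj(S,T[:3,3]))
cv2.imwrite("pics/ts5.png",np.hstack([cv2.resize(t["frame"][100:240,120:260],(400,400)),cv2.resize(S["frame"][110:250,270:410],(400,400))]))
E
```

```text
time_s: 6.35
position: [0.5239, 0.2548, 0.0822]
tcp_rot: [-0.0, 0.289, 0.957, -0.0]
contact_force: [-0.1, -0.3, -0.7]
width: 1.002
[0.52387051 0.25484706 0.08220146] [0.453 0.153 0.015 1.433 0.    1.039]
tcp px (np.float64(284.4932212581374), np.float64(252.6874874986906))
(np.float64(365.0745609020698), np.float64(269.03549295280493)) (np.float64(284.39155954419016), np.float64(269.0482203645488))
(np.float64(370.2022498179237), np.float64(280.17074502711426)) (np.float64(284.32236374570044), np.float64(280.18411342173613))
(np.float64(378.36159860866707), np.float64(297.889527706427)) (np.float64(284.21225737175286), np.float64(297.9038714411362))
(np.float64(197.0600203446286), np.float64(166.3256026267413)) (np.float64(346.8440383529256), np.float64(178.76625065196006))
```

View pics/w5.png

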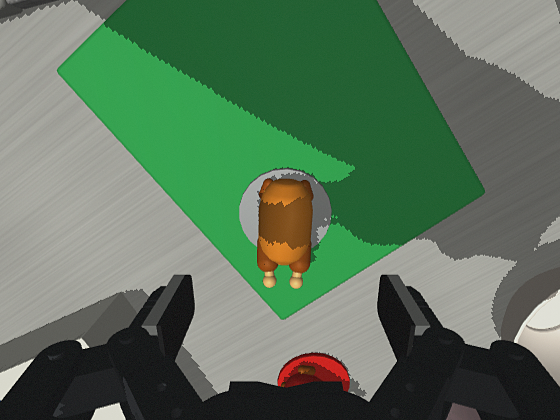

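View pics/ts5.png

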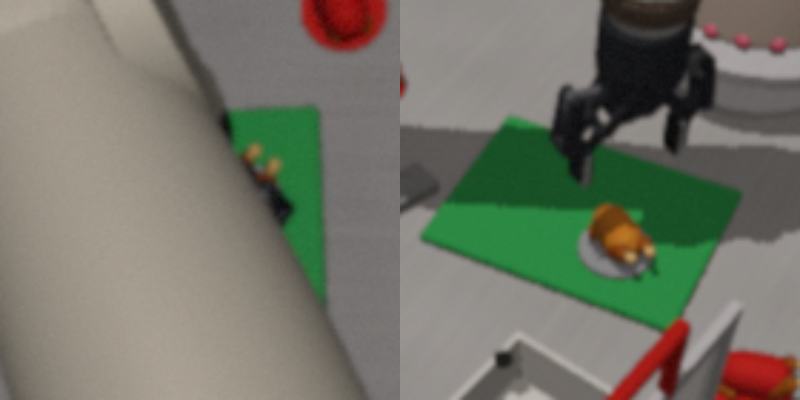

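The fingers shut on top of the bird. At TCP z=0.026 with 22 N, the real fingertips lie about 28 mm behind the stated TCP, and the wrist-image depth of the pads says the same. The turkey is still upright and in place. I'll descend about 28 mm deeper, in stages, watching the force.

```bash
python3 -m handwheel '[{"fingers":1,"dp":[0,0,20],"dr":[0,0,0]},{"fingers":1,"dp":[0,0,20],"dr":[0,0,0]},{"fingers":1,"dp":[0,0,20],"dr":[0,0,0]},{"fingers":1,"dp":[0,0,12],"dr":[0,0,0]},{"fingers":1,"dp":[0,0,8],"dr":[0,0,0]},{"fingers":1,"dp":[0,0,0],"dr":[0,0,0]}]' 35
python3 - <<'E'
from h import *
s,T=tool(); 
d=snap("wrist");cv2.imwrite("pics/w6.png",d["frame"]); np.save("pics/w6.npy",d,allow_pickle=True)
print((np.linalg.inv(T)@np.append(onz(d,285,255,.017),1)).round(4))
E
```

```text
time_s: 7.25
position: [0.5238, 0.2548, 0.0024]
tcp_rot: [-0.0, 0.289, 0.957, -0.0]
contact_force: [-0.6, 0.1, 1.1]
width: 1.002
[ 6.00e-03  3.00e-04 -1.46e-02  1.00e+00]
```

View pics/w6.png

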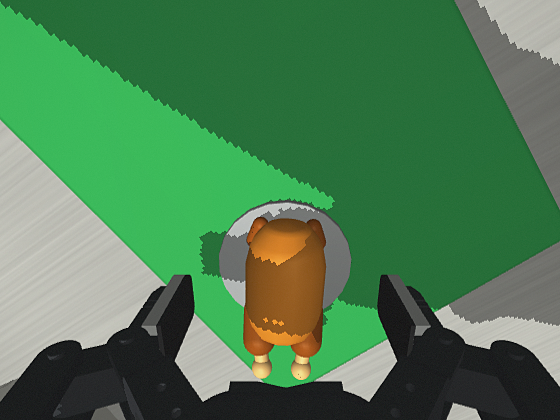

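```bash
python3 -m handwheel '[{"fingers":1,"dp":[0,0,7],"dr":[0,0,0]},{"fingers":1,"dp":[0,0,3],"dr":[0,0,0]},{"fingers":0.5,"dp":[0,0,0],"dr":[0,0,0]},{"fingers":0.2,"dp":[0,0,0],"dr":[0,0,0]},{"fingers":0.2,"dp":[0,0,0],"dr":[0,0,0]},{"fingers":0.1,"dp":[0,0,0],"dr":[0,0,0]},{"fingers":0.1,"dp":[0,0,0],"dr":[0,0,0]}]' 35
python3 - <<'E'
from h import *
d=snap("wrist");cv2.imwrite("pics/w7.png",d["frame"]); np.save("pics/w7.npy",d,allow_pickle=True)
E
```

```text
time_s: 8.18
position: [0.5243, 0.2551, -0.0067]
tcp_rot: [0.0, 0.289, 0.957, 0.0]
contact_force: [-0.3, -0.5, 5.2]
width: 0.434
```

View pics/w7.png

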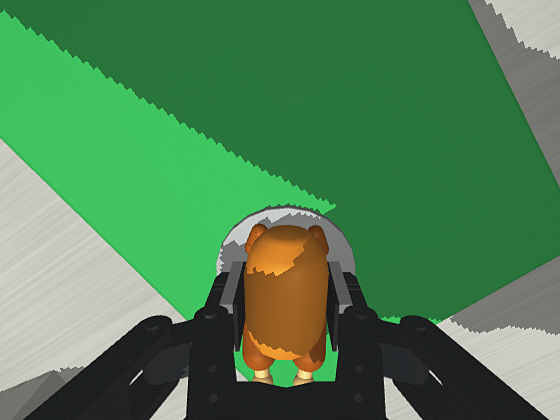

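The turkey is gripped (width 0.434, about 37 mm). I'll lift and check.

```bash
python3 -m handwheel '[{"fingers":0.1,"dp":[0,0,-5],"dr":[0,0,0]},{"fingers":0.1,"dp":[0,0,-15],"dr":[0,0,0]},{"fingers":0.1,"dp":[0,0,-30],"dr":[0,0,0]},{"fingers":0.1,"dp":[0,0,-40],"dr":[0,0,0]},{"fingers":0.1,"dp":[0,0,-40],"dr":[0,0,0]},{"fingers":0.1,"dp":[0,0,-20],"dr":[0,0,0]},{"fingers":0.1,"dp":[0,0,0],"dr":[0,0,0]}]'
python3 - <<'E'
from h import *
s,T=tool();print(s["width"],s["contact_force"],s["position"])
d=snap("wrist");S=snap("scene");np.save("pics/w8.npy",d,allow_pickle=True)
cv2.imwrite("pics/w8.png",np.hstack([cv2.resize(d["frame"],(420,315)),cv2.resize(S["frame"][50:250,250:450],(315,315))]))
m=np.array([.5374,-.1446,.005]); v=m-T[:3,3]; print("to mat in tool mm",(T[:3,:3].T@v*1000).round(1))
E
```

```text
time_s: 9.1
position: [0.5249, 0.2553, 0.1451]
tcp_rot: [0.001, 0.289, 0.957, 0.001]
contact_force: [-0.1, 0.1, -1.6]
width: 0.433
0.43286770545446684 [-0.07970094  0.08451705 -1.63476091] [0.52487183 0.25531118 0.14509176]
to mat in tool mm [-231.3 -326.7  139.5]
```

View pics/w8.png

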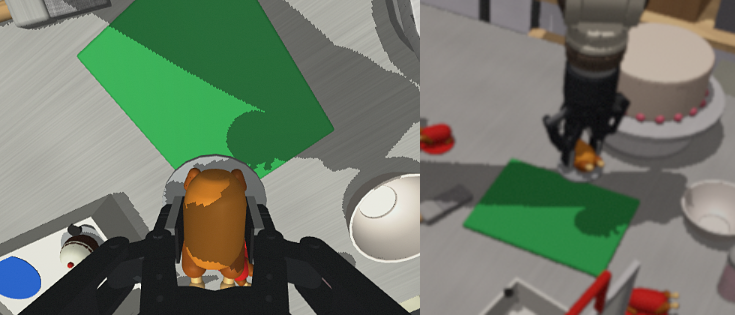

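```bash
python3 -m handwheel '[{"fingers":0.1,"dp":[-12,-17,0],"dr":[0,0,0]},{"fingers":0.1,"dp":[-23,-33,0],"dr":[0,0,0]},{"fingers":0.1,"dp":[-29,-41,0],"dr":[0,0,0]},{"fingers":0.1,"dp":[-29,-41,0],"dr":[0,0,0]},{"fingers":0.1,"dp":[-29,-41,0],"dr":[0,0,0]},{"fingers":0.1,"dp":[-29,-41,0],"dr":[0,0,0]},{"fingers":0.1,"dp":[-29,-41,0],"dr":[0,0,0]},{"fingers":0.1,"dp":[-26,-36,0],"dr":[0,0,0]},{"fingers":0.1,"dp":[-17,-24,0],"dr":[0,0,0]},{"fingers":0.1,"dp":[-8,-12,0],"dr":[0,0,0]}]'
python3 -m handwheel '[{"fingers":0.1,"dp":[0,0,0],"dr":[0,0,-0.1]},{"fingers":0.1,"dp":[0,0,0],"dr":[0,0,-0.12]},{"fingers":0.1,"dp":[0,0,0],"dr":[0,0,-0.12]},{"fingers":0.1,"dp":[0,0,0],"dr":[0,0,-0.09]},{"fingers":0.1,"dp":[0,0,0],"dr":[0,0,0]}]'
python3 - <<'E'
from h import *
s,T=tool();print(s["width"],s["contact_force"],s["position"],s["q"].round(2))
d=snap("wrist");np.save("pics/w9.npy",d,allow_pickle=True);cv2.imwrite("pics/w9.png",d["frame"])
S=snap("scene");cv2.imwrite("pics/s9.png",S["frame"])
h=cv2.cvtColor(d["frame"],cv2.COLOR_BGR2HSV); m=cv2.inRange(h,np.array((105,150,60)),np.array((125,255,255)))
c=max(cv2.findContours(m,0,1)[0],key=cv2.contourArea); print(cv2.boundingRect(c))
v=np.array([.5374,-.1446,.005])-T[:3,3]; print("to mat in tool mm",(T[:3,:3].T@v*1000).round(1))
E
```

```text
time_s: 10.45
position: [0.5347, -0.1472, 0.1418]
tcp_rot: [-0.001, 0.29, 0.957, -0.0]
contact_force: [0.5, 0.1, -2.2]
width: 0.436
time_s: 11.08
position: [0.5353, -0.1449, 0.1423]
tcp_rot: [-0.0, 0.078, 0.997, 0.0]
contact_force: [-0.3, 0.7, -1.9]
width: 0.432
0.4323946788831401 [-0.25506521  0.65168684 -1.91349502] [ 0.53530553 -0.14492595  0.14232365] [-0.26  0.08  0.06  1.54  0.   -0.11]
(241, 143, 92, 72)
to mat in tool mm [ -2.1   0.6 137.3]
```

View pics/w9.png

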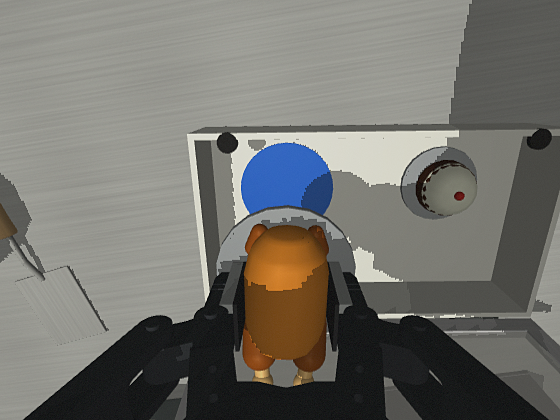

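View pics/s9.png

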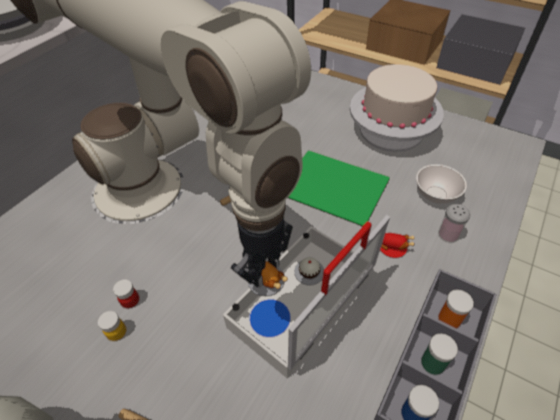

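```bash
python3 - <<'E'
from h import *
d=np.load("pics/w9.npy",allow_pickle=True).item(); M=d["M"]
T=M@np.linalg.inv(np.array(d["T_tool_cam"])); Ti=np.linalg.inv(T)
def f(u,v,z): return (Ti@np.append(onz(d,u,v,z),1))[:3]*1000
zc=T[2,3]+.0237
print("mat L,R,top",[f(*p,.005).round(1) for p in((241,186),(333,186),(287,143))])
print("card L,R,top",[f(*p,zc).round(1) for p in((216.5,265),(356,265),(287,206.5))])
E
```

```text
mat L,R,top [array([  2.8, -42.3, 137.3]), array([  2.8,  47.5, 137.3]), array([ 44.3,   2.6, 137.4])]
card L,R,top [array([  4.6, -34. , -23.7]), array([  4.6,  36.9, -23.7]), array([ 36. ,   1.8, -23.7])]
```

```bash
python3 -m handwheel '[{"fingers":0.1,"dp":[-1,1,10],"dr":[0,0,0]},{"fingers":0.1,"dp":[0,0,20],"dr":[0,0,0]},{"fingers":0.1,"dp":[0,0,25],"dr":[0,0,0]},{"fingers":0.1,"dp":[0,0,25],"dr":[0,0,0]},{"fingers":0.1,"dp":[0,0,25],"dr":[0,0,0]},{"fingers":0.1,"dp":[0,0,20],"dr":[0,0,0]},{"fingers":0.1,"dp":[0,0,10],"dr":[0,0,0]},{"fingers":0.1,"dp":[0,0,6],"dr":[0,0,0]},{"fingers":0.1,"dp":[0,0,0],"dr":[0,0,0]}]'
python3 - <<'E'
from h import *
s,T=tool();print(s["position"],s["contact_force"])
d=snap("wrist");np.save("pics/w10.npy",d,allow_pickle=True);cv2.imwrite("pics/w10.png",d["frame"])
E
```

```text
time_s: 12.3
position: [0.5369, -0.1444, 0.0018]
tcp_rot: [0.0, 0.078, 0.997, 0.0]
contact_force: [-0.9, 0.1, -1.0]
width: 0.429
[ 0.53692867 -0.14443823  0.00182952] [-0.86921548  0.12150982 -1.04396615]
```

View pics/w10.png

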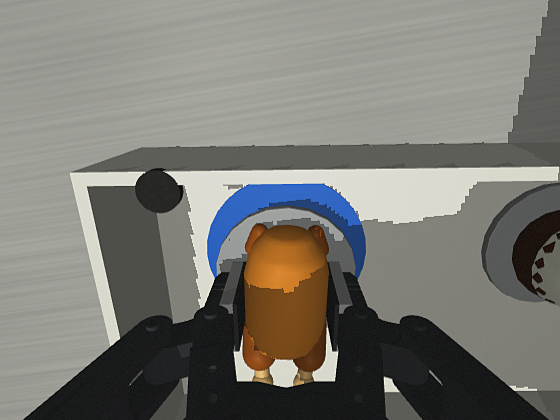

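The card is centred over the mat (mat 207–366 px, card 216–357 px). I'll make the final slow descent.

```bash
python3 -m handwheel '[{"fingers":0.1,"dp":[0,0,4],"dr":[0,0,0]},{"fingers":0.1,"dp":[0,0,4],"dr":[0,0,0]},{"fingers":0.1,"dp":[0,0,3],"dr":[0,0,0]},{"fingers":0.1,"dp":[0,0,2],"dr":[0,0,0]},{"fingers":0.1,"dp":[0,0,1],"dr":[0,0,0]},{"fingers":0.1,"dp":[0,0,0],"dr":[0,0,0]}]'
```

```text
time_s: 13.1
position: [0.5369, -0.1444, -0.0122]
tcp_rot: [-0.0, 0.078, 0.997, 0.0]
contact_force: [0.7, 0.8, -0.1]
width: 0.432
```

```bash
python3 -m handwheel '[{"fingers":0.1,"dp":[0,0,1],"dr":[0,0,0]},{"fingers":0.1,"dp":[0,0,1],"dr":[0,0,0]},{"fingers":0.1,"dp":[0,0,0],"dr":[0,0,0]}]'
```

```text
time_s: 13.48
position: [0.537, -0.1445, -0.0137]
tcp_rot: [0.0, 0.078, 0.997, -0.0]
contact_force: [-2.3, 0.3, 3.6]
width: 0.434
```

Contact at 3.6 N. Now I'll release gently and look.

```bash
python3 -m handwheel '[{"fingers":0.48,"dp":[0,0,0],"dr":[0,0,0]},{"fingers":0.55,"dp":[0,0,0],"dr":[0,0,0]},{"fingers":0.75,"dp":[0,0,0],"dr":[0,0,0]},{"fingers":0.75,"dp":[0,0,0],"dr":[0,0,0]},{"fingers":0.75,"dp":[0,0,-15],"dr":[0,0,0]},{"fingers":0.75,"dp":[0,0,-30],"dr":[0,0,0]},{"fingers":0.75,"dp":[0,0,-45],"dr":[0,0,0]},{"fingers":0.75,"dp":[0,0,-45],"dr":[0,0,0]}]'
python3 - <<'E'
from h import *
s,T=tool();print(s["position"],s["contact_force"])
d=snap("wrist");np.save("pics/w11.npy",d,allow_pickle=True);cv2.imwrite("pics/w11.png",d["frame"])
E
```

```text
time_s: 14.48
position: [0.5368, -0.1444, 0.1232]
tcp_rot: [0.0, 0.078, 0.997, -0.0]
contact_force: [1.6, 0.1, -0.0]
width: 0.75
[ 0.53677949 -0.14438618  0.12324622] [ 1.55762424  0.12818893 -0.04617074]
```

View pics/w11.png

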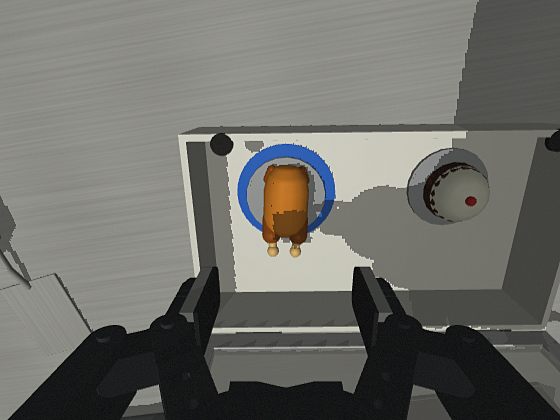

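The turkey stands centred on the mat (mat ring about 238–335 px, bird at (287,200)), and the pudding is undisturbed. Now I'll go up and turn so the jaws open across the handle bar.

```bash
python3 -m handwheel '[{"fingers":1,"dp":[0,0,-50],"dr":[0,0,0.18]},{"fingers":1,"dp":[0,0,-50],"dr":[0,0,0.18]},{"fingers":1,"dp":[0,0,-50],"dr":[0,0,0.18]},{"fingers":1,"dp":[0,0,-50],"dr":[0,0,0.18]},{"fingers":1,"dp":[0,0,0],"dr":[0,0,0.18]},{"fingers":1,"dp":[0,0,0],"dr":[0,0,0.18]},{"fingers":1,"dp":[0,0,0],"dr":[0,0,0.18]},{"fingers":1,"dp":[0,0,0],"dr":[0,0,0.18]},{"fingers":1,"dp":[0,0,0],"dr":[0,0,0.13]},{"fingers":1,"dp":[0,0,0],"dr":[0,0,0]}]'
python3 - <<'E'
from h import *
s,T=tool();print(s["q"].round(3),np.arctan2(T[1,0],T[0,0]))
d=snap("wrist");np.save("pics/w12.npy",d,allow_pickle=True);cv2.imwrite("pics/w12.png",d["frame"])
v=np.array([.668,-.088,.294])-T[:3,3]; print("to handle in tool mm",(T[:3,:3].T@v*1000).round(1))
E
```

```text
time_s: 15.78
position: [0.5367, -0.1444, 0.3215]
tcp_rot: [0.0, 0.759, 0.651, 0.0]
contact_force: [-0.2, -0.3, -0.3]
width: 1.002
[-0.263  0.187  0.524  1.908 -0.     1.462] 1.4167485006773726
to handle in tool mm [ 75.9 121.   27.6]
```

View pics/w12.png

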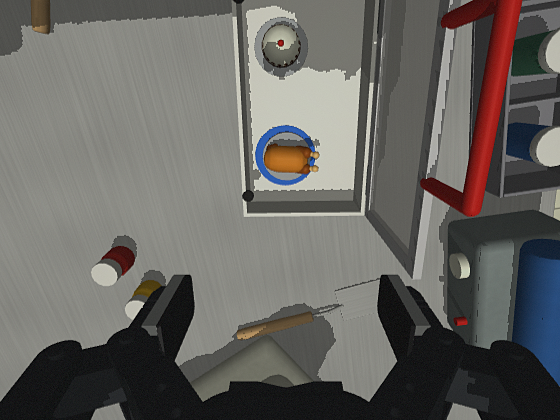

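```bash
python3 - <<'E'
from h import *
d=np.load("pics/w12.npy",allow_pickle=True).item(); 
for p in((509,5),(472,205),(490,108)): print(onz(d,*p,.294).round(4))
E
python3 -m handwheel '[{"fingers":1,"dp":[20,30,0],"dr":[0,0,0]},{"fingers":1,"dp":[20,30,0],"dr":[0,0,0]},{"fingers":1,"dp":[20,30,0],"dr":[0,0,0]},{"fingers":1,"dp":[16,30,0],"dr":[0,0,0]},{"fingers":1,"dp":[0,0,0],"dr":[0,0,0]}]'
python3 - <<'E'
from h import *
s,T=tool();print(s["q"].round(3),np.arctan2(T[1,0],T[0,0]))
d=snap("wrist");np.save("pics/w13.npy",d,allow_pickle=True);cv2.imwrite("pics/w13.png",d["frame"])
v=np.array([.668,-.088,.294])-T[:3,3]; print("to handle in tool mm",(T[:3,:3].T@v*1000).round(1))
E
```

```text
[ 0.6728 -0.0326  0.294 ]
[ 0.6571 -0.143   0.294 ]
[ 0.6655 -0.0842  0.294 ]
time_s: 16.45
position: [0.6692, -0.087, 0.3175]
tcp_rot: [-0.001, 0.758, 0.652, -0.001]
contact_force: [1.0, -0.0, -1.4]
width: 0.994
[-0.129  0.57   1.027  2.031  0.     1.592] 1.4200615717590928
to handle in tool mm [-1.2 -0.9 23.5]
```

View pics/w13.png

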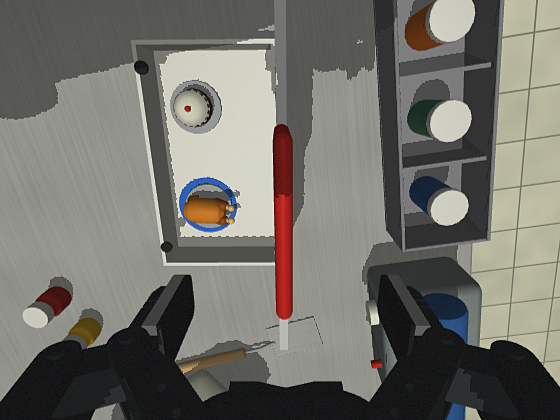

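The bar runs straight between the open fingers (column 283, rows 125–320). I'll descend 70 mm and close.

```bash
python3 -m handwheel '[{"fingers":1,"dp":[0,-1,15],"dr":[0,0,0]},{"fingers":1,"dp":[0,0,20],"dr":[0,0,0]},{"fingers":1,"dp":[0,0,20],"dr":[0,0,0]},{"fingers":1,"dp":[0,0,15],"dr":[0,0,0]},{"fingers":0.6,"dp":[0,0,0],"dr":[0,0,0]},{"fingers":0.3,"dp":[0,0,0],"dr":[0,0,0]},{"fingers":0.2,"dp":[0,0,0],"dr":[0,0,0]},{"fingers":0.2,"dp":[0,0,0],"dr":[0,0,0]}]' 20
python3 - <<'E'
from h import *
s,T=tool();print(s["q"].round(3))
d=snap("wrist");np.save("pics/w14.npy",d,allow_pickle=True);cv2.imwrite("pics/w14.png",d["frame"])
E
```

```text
time_s: 17.5
position: [0.6663, -0.0878, 0.2513]
tcp_rot: [0.0, 0.76, 0.65, 0.0]
contact_force: [0.2, -1.0, 0.1]
width: 0.201
[-0.131  0.443  0.704  1.832 -0.     1.595]
```

View pics/w14.png

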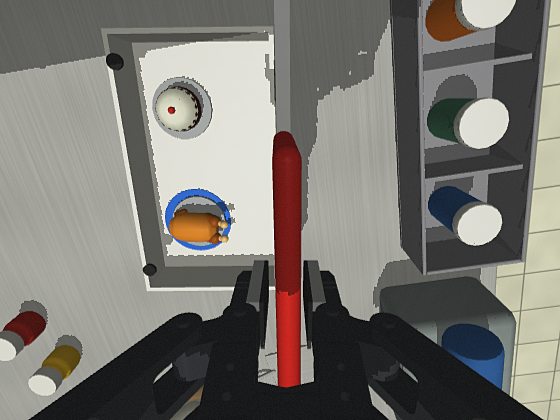

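```bash
python3 -m handwheel '[{"fingers":0.2,"dp":[0,0,4],"dr":[0,0,0]},{"fingers":0.0,"dp":[0,0,0],"dr":[0,0,0]},{"fingers":0.0,"dp":[0,0,0],"dr":[0,0,0]},{"fingers":0.0,"dp":[0,0,0],"dr":[0,0,0]}]' 25
python3 - <<'E'
from h import *
s,T=tool()
for n in("wrist","scene","top"):
    d=snap(n);np.save(f"pics/{n}15.npy",d,allow_pickle=True);cv2.imwrite(f"pics/{n}15.png",d["frame"])
# pads position in tool z: assume grasp 47 mm behind TCP
g=(T@[0,0,-.047,1])[:3]; H=np.array([.657,-.0905,.0605]); xd=np.array([np.cos(-.147),np.sin(-.147),0])
print("grasp",g.round(4),"rel hinge",(g-H)@xd,g[2]-H[2], np.linalg.norm([(g-H)@xd,g[2]-H[2]]))
E
```

```text
time_s: 18.05
position: [0.6661, -0.0877, 0.2462]
tcp_rot: [-0.0, 0.76, 0.65, -0.0]
contact_force: [0.8, 0.6, -5.3]
width: 0.13
grasp [ 0.6662 -0.0877  0.2932] rel hinge 0.008640573559631876 0.23270299095501668 0.23286335373100248
```

View pics/wrist15.png

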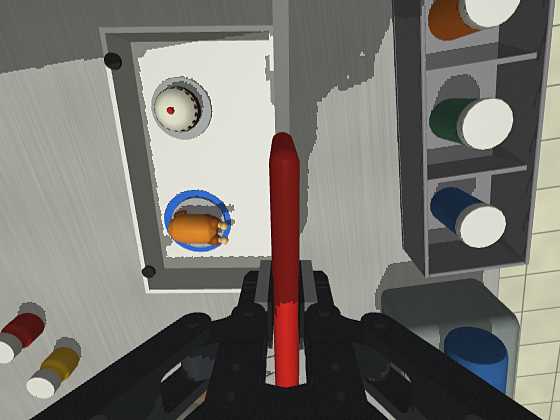

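View pics/scene15.png

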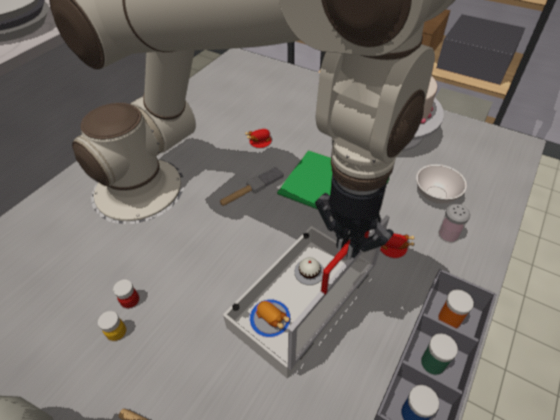

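```bash
python3 - <<'E'
import numpy as np
p=np.r_[1.587,1.56,np.arange(1.5,-.01,-.075)]
x=-230*np.cos(p)+5*np.sin(p); z=230*np.sin(p)+5*np.cos(p)
for i in range(1,len(p)): print(i,p[i].round(3),"dy %.1f dz %.1f"%(x[i]-x[i-1],-(z[i]-z[i-1])), "cum",(x[i]-x[0]).round(1),(z[i]-z[0]).round(1))
E
```

```text
1 1.56 dy -6.2 dz -0.2 cum -6.2 0.2
2 1.5 dy -13.8 dz 0.3 cum -20.0 -0.1
3 1.425 dy -17.2 dz 1.5 cum -37.2 -1.6
4 1.35 dy -17.0 dz 2.8 cum -54.2 -4.4
5 1.275 dy -16.8 dz 4.0 cum -71.0 -8.4
6 1.2 dy -16.4 dz 5.3 cum -87.4 -13.7
7 1.125 dy -16.0 dz 6.5 cum -103.4 -20.2
8 1.05 dy -15.4 dz 7.7 cum -118.8 -27.9
9 0.975 dy -14.8 dz 8.8 cum -133.7 -36.7
10 0.9 dy -14.1 dz 9.9 cum -147.8 -46.6
11 0.825 dy -13.3 dz 10.9 cum -161.1 -57.6
12 0.75 dy -12.5 dz 11.9 cum -173.6 -69.5
13 0.675 dy -11.6 dz 12.8 cum -185.2 -82.3
14 0.6 dy -10.6 dz 13.6 cum -195.7 -95.9
15 0.525 dy -9.5 dz 14.4 cum -205.2 -110.3
16 0.45 dy -8.4 dz 15.1 cum -213.7 -125.3
17 0.375 dy -7.3 dz 15.6 cum -220.9 -141.0
18 0.3 dy -6.1 dz 16.1 cum -227.0 -157.1
19 0.225 dy -4.8 dz 16.6 cum -231.8 -173.7
20 0.15 dy -3.6 dz 16.9 cum -235.4 -190.6
21 0.075 dy -2.3 dz 17.1 cum -237.7 -207.7
22 0.0 dy -1.0 dz 17.2 cum -238.7 -224.9
```

```bash
python3 -m handwheel '[{"fingers":0,"dp":[0,-6,0],"dr":[0,0,0]},{"fingers":0,"dp":[0,-14,0],"dr":[0,0,0]},{"fingers":0,"dp":[0,-17,1.5],"dr":[0,0,0]},{"fingers":0,"dp":[0,-17,3],"dr":[0,0,0]},{"fingers":0,"dp":[0,0,0],"dr":[0,0,0]}]' 
python3 - <<'E'
from h import *
s,T=tool();print(s["contact_force"],s["moment"],s["width"])
E
```

```text
time_s: 18.82
position: [0.6117, -0.0797, 0.2431]
tcp_rot: [0.001, 0.76, 0.65, -0.0]
contact_force: [-1.6, -4.2, -0.2]
width: 0.128
[-1.62023668 -4.20113574 -0.18500176] [-0.70169946  0.32217552  0.07484466] 0.12792028394085167
```

```bash
python3 -m handwheel '[{"fingers":0,"dp":[0,-17,4],"dr":[0,0,0]},{"fingers":0,"dp":[0,-16.4,5.3],"dr":[0,0,0]},{"fingers":0,"dp":[0,-16,6.5],"dr":[0,0,0]},{"fingers":0,"dp":[0,-15.4,7.7],"dr":[0,0,0]},{"fingers":0,"dp":[0,-14.8,8.8],"dr":[0,0,0]},{"fingers":0,"dp":[0,-14,10],"dr":[0,0,0]},{"fingers":0,"dp":[0,0,0],"dr":[0,0,0]}]' 
python3 - <<'E'
from h import *
s,T=tool();print(s["contact_force"],s["moment"],s["width"])
d=snap("wrist");cv2.imwrite("pics/w16.png",d["frame"])
E
```

```text
time_s: 19.7
position: [0.5197, -0.0657, 0.2005]
tcp_rot: [0.001, 0.76, 0.65, -0.001]
contact_force: [-1.9, -6.2, 0.5]
width: 0.128
[-1.91696436 -6.24225099  0.45433665] [-1.05953421  0.49618084  0.06324813] 0.127918591770288
```

View pics/w16.png

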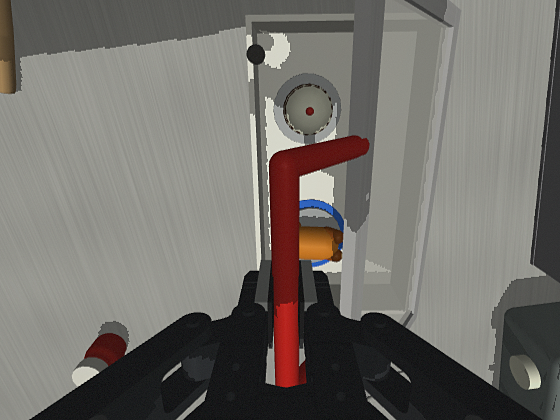

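The bar is firmly held and the cover is following. Continuing.

```bash
python3 -m handwheel '[{"fingers":0,"dp":[-0.5,-13.3,10.9],"dr":[0,0,0]},{"fingers":0,"dp":[-0.5,-12.5,11.9],"dr":[0,0,0]},{"fingers":0,"dp":[-0.5,-11.6,12.8],"dr":[0,0,0]},{"fingers":0,"dp":[-0.5,-10.6,13.6],"dr":[0,0,0]},{"fingers":0,"dp":[0,-9.5,14.4],"dr":[0,0,0]},{"fingers":0,"dp":[0,-8.4,15],"dr":[0,0,0]},{"fingers":0,"dp":[0,-7.3,15.6],"dr":[0,0,0]},{"fingers":0,"dp":[0,0,0],"dr":[0,0,0]}]' 
python3 - <<'E'
from h import *
s,T=tool();print(s["contact_force"],s["moment"],s["width"])
E
```

```text
time_s: 20.75
position: [0.4475, -0.0553, 0.1057]
tcp_rot: [-0.0, 0.76, 0.65, 0.0]
contact_force: [-2.5, 2.1, 0.5]
width: 0.13
[-2.48559021  2.07637443  0.46913867] [0.33180473 0.36948976 0.05932161] 0.1298245433201639
```

```bash
python3 -m handwheel '[{"fingers":0,"dp":[0,-3.2,8],"dr":[0,0,0]},{"fingers":0,"dp":[0,-2.9,8],"dr":[0,0,0]},{"fingers":0,"dp":[0,-2.6,8.3],"dr":[0,0,0]},{"fingers":0,"dp":[0,-2.3,8.3],"dr":[0,0,0]},{"fingers":0,"dp":[0,-2,8.4],"dr":[0,0,0]},{"fingers":0,"dp":[0,-1.6,8.5],"dr":[0,0,0]},{"fingers":0,"dp":[0,-1.3,8.5],"dr":[0,0,0]},{"fingers":0,"dp":[0,-1,8.5],"dr":[0,0,0]},{"fingers":0,"dp":[0,0,0],"dr":[0,0,0]}]' 
python3 - <<'E'
from h import *
s,T=tool();print(s["contact_force"],s["moment"],s["width"])
E
```

```text
time_s: 21.88
position: [0.43, -0.0527, 0.039]
tcp_rot: [-0.001, 0.76, 0.65, -0.001]
contact_force: [-7.5, 1.5, -0.8]
width: 0.127
[-7.54790724  1.45238733 -0.75247734] [0.31540513 1.40154416 0.0700835 ] 0.1267202575376547
```

```bash
python3 -m handwheel '[{"fingers":0,"dp":[0,-1.2,4],"dr":[0,0,0]},{"fingers":0,"dp":[0,-1,4],"dr":[0,0,0]},{"fingers":0,"dp":[0,-0.5,3],"dr":[0,0,0]},{"fingers":0,"dp":[0,0,2],"dr":[0,0,0]},{"fingers":0,"dp":[0,0,0],"dr":[0,0,0]}]' 
python3 - <<'E'
from h import *
s,T=tool();print(s["contact_force"],s["moment"],s["width"])
E
```

```text
time_s: 22.5
position: [0.4289, -0.0526, 0.0264]
tcp_rot: [0.0, 0.76, 0.65, 0.0]
contact_force: [3.2, 1.4, -1.8]
width: 0.128
[ 3.18076226  1.38682184 -1.81763553] [ 0.19018983 -0.60297385  0.1369465 ] 0.12771122269560736
```

```bash
python3 -m handwheel '[{"fingers":0,"dp":[0,0,2],"dr":[0,0,0]},{"fingers":0,"dp":[0,0,2],"dr":[0,0,0]},{"fingers":0,"dp":[0,0,1],"dr":[0,0,0]},{"fingers":0,"dp":[0,0,0],"dr":[0,0,0]}]' 
python3 - <<'E'
from h import *
s,T=tool();print(s["contact_force"],s["moment"],s["width"])
d=snap("wrist");S=snap("scene");cv2.imwrite("pics/w17.png",np.hstack([cv2.resize(d["frame"],(400,300)),cv2.resize(S["frame"][200:380,200:400],(333,300))]))
E
```

```text
time_s: 23.0
position: [0.4286, -0.0526, 0.0212]
tcp_rot: [0.0, 0.76, 0.65, 0.0]
contact_force: [4.8, 1.8, -1.4]
width: 0.123
[ 4.79923777  1.75528324 -1.42909709] [ 0.2399094  -0.92638968  0.07675607] 0.12270634997812722
```

View pics/w17.png

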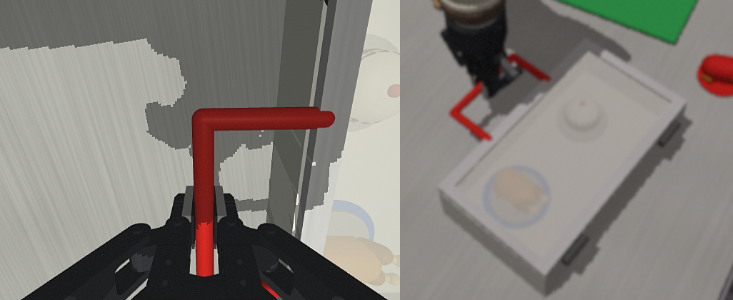

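```bash
python3 -m handwheel '[{"fingers":0,"dp":[0,0.5,1.5],"dr":[0,0,0]},{"fingers":0,"dp":[0,0.5,1.5],"dr":[0,0,0]},{"fingers":0,"dp":[0,0,0],"dr":[0,0,0]}]' 
python3 -c "
from h import *
s,T=tool();print(s['contact_force'],s['moment'],s['width'])"
```

```text
time_s: 23.48
position: [0.4285, -0.0526, 0.0177]
tcp_rot: [-0.001, 0.76, 0.65, -0.001]
contact_force: [-2.6, 3.5, -1.0]
width: 0.125
[-2.60244931  3.49765164 -1.04496928] [0.51462622 0.34218333 0.10162804] 0.12538224231418355
```

```bash
python3 -m handwheel '[{"fingers":0,"dp":[0,0,1.5],"dr":[0,0,0]},{"fingers":0,"dp":[0,0,1.5],"dr":[0,0,0]},{"fingers":0,"dp":[0,0,0],"dr":[0,0,0]}]' 
python3 -c "
from h import *
s,T=tool();print(s['contact_force'],s['moment'],s['width'])"
```

```text
time_s: 23.85
position: [0.4285, -0.0526, 0.0163]
tcp_rot: [-0.0, 0.76, 0.65, -0.0]
contact_force: [-10.6, 3.5, 14.4]
width: 0.126
[-10.57037202   3.54225749  14.36415471] [0.74622617 2.02083874 0.03672644] 0.1263545482033725
```

14 N of upward reaction shows the cover is at its stop. I'll hold, open partly, then retreat upwards.

```bash
python3 -m handwheel '[{"fingers":0,"dp":[0,0,0],"dr":[0,0,0]},{"fingers":0.2,"dp":[0,0,0],"dr":[0,0,0]},{"fingers":0.4,"dp":[0,0,0],"dr":[0,0,0]},{"fingers":0.5,"dp":[0,0,0],"dr":[0,0,0]},{"fingers":0.5,"dp":[0,0,0],"dr":[0,0,0]},{"fingers":0.5,"dp":[0,0,-10],"dr":[0,0,0]},{"fingers":0.5,"dp":[0,0,-30],"dr":[0,0,0]},{"fingers":0.5,"dp":[0,0,-50],"dr":[0,0,0]},{"fingers":0.5,"dp":[0,0,-50],"dr":[0,0,0]},{"fingers":0.5,"dp":[0,0,-40],"dr":[0,0,0]},{"fingers":0.5,"dp":[0,0,0],"dr":[0,0,0]}]'
python3 - <<'E'
from h import *
s,T=tool();print(s["contact_force"])
d=snap("wrist");S=snap("scene");cv2.imwrite("pics/w18.png",d["frame"]);cv2.imwrite("pics/s18.png",cv2.resize(S["frame"][200:380,180:420],(800,600)))
t=snap("top");cv2.imwrite("pics/t18.png",t["frame"])
np.save("pics/w18.npy",d,allow_pickle=True);np.save("pics/s18.npy",S,allow_pickle=True)
E
```

```text
time_s: 25.22
position: [0.4307, -0.0529, 0.199]
tcp_rot: [0.002, 0.76, 0.65, 0.002]
contact_force: [-0.2, -0.2, -0.6]
width: 0.501
[-0.23755599 -0.24787597 -0.56101638]
```

View pics/w18.png

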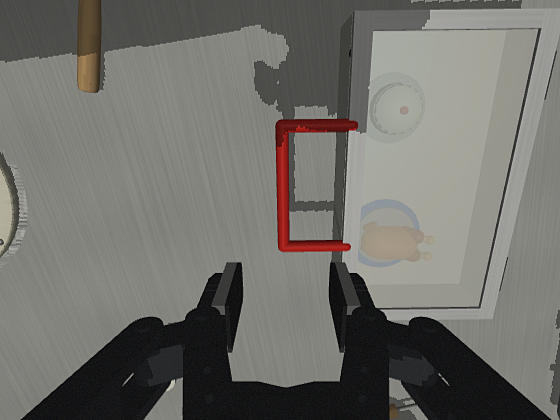

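View pics/s18.png

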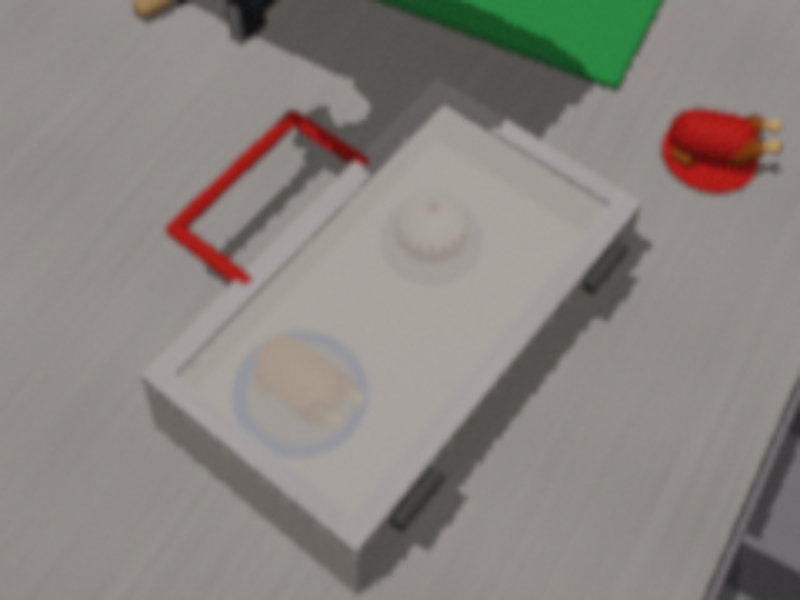

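The cover is closed and the turkey and pudding are visible through it in place. I'll check the handle height by two-view triangulation.

```bash
python3 - <<'E'
from h import *
d=np.load("pics/w18.npy",allow_pickle=True).item();S=np.load("pics/s18.npy",allow_pickle=True).item()
for a,b in(((282,125),(269.1,234.5)),((284,247),(231.6,268.7))):
    o1,r1=ray(d,*a);o2,r2=ray(S,*b);k=np.linalg.lstsq(np.stack([r1,-r2],1),o2-o1,rcond=None)[0];p,q=o1+k[0]*r1,o2+k[1]*r2
    print(((p+q)/2).round(4),np.linalg.norm(p-q).round(4))
for p in((0.4393,.003),(.421,-.117)): pass
E
```

```text
[0.4386 0.0091 0.0647] 0.0046
[ 0.42   -0.1128  0.065 ] 0.0014
```

View pics/t18.png

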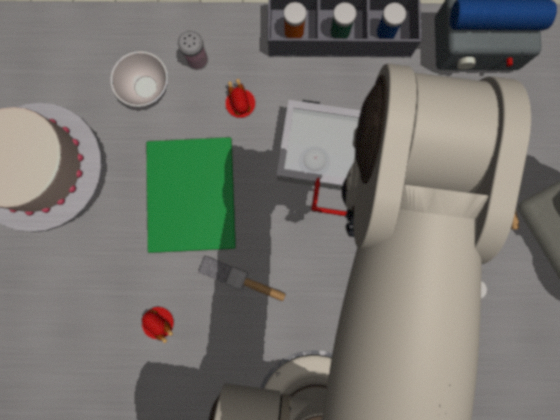

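The handle triangulates to 65 mm high, the closed value, and the robot is clear of everything. Handing in.

```bash
python3 -c "
from cell import hand_in
print(hand_in())"
```

```text
the job is handed in; nothing more can be done
None
```

I set the golden turkey upright on the blue mat and let it go. I then lowered the cover by its handle until it was fully closed, let go and handed the job in at about 25 s on the robot's clock. No verdict was reported.

**What went wrong on the way:** my first grasp shut on top of the bird, pressing with about 22 N. The real fingertips sit about 28 mm behind the stated TCP. The turkey stayed upright and in place, and the second grasp, about 29 mm lower, held it. I used the same offset for the handle.

**Last checks:**
- **Turkey:** it touched down at about 3.6 N. The wrist view just after release showed the card centred on the mat.
- **Cover:** there was a 14 N upward reaction at the stop. The handle triangulated to 65 mm above the table, the closed value. One end of that fit had rays missing by 4.6 mm, which is loose against the 7 mm tolerance.
- **Pudding:** in the last pictures it was in place through the cover; I did not measure its position again.
- **Robot:** it ended clear of everything, with force readings near zero.

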